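# Snap the end cover home on a flange bearing

## Robot

A 7-joint arm with a two-finger parallel gripper is mounted at the origin on the work surface. World frame = base frame: x ahead of the robot, y to its left, z up, the work surface at z = 0. Lengths are in m, angles in rad, forces in N, time in s.
With the tool pointing down it reaches from about 0.4 to 0.85 m from the base axis. Payload 4.5 kg.
Tool frame: the origin (TCP) lies between the finger pads; the fingertips stand 19 mm ahead of it and the grasp point (between the pads) is the TCP (r.tips_ahead is the distance from the TCP to the fingertips, in m); z points along the fingers, y is the line along which they close (so a half turn about z gives the same grasp; the last joint's range is limited). The gripper opens to 88 mm and grips with 3 to 60 N. Pads are 18 mm wide; open, the fingers measure 123 mm over their backs; the gripper's body (75 mm by 187 mm) begins 45 mm behind the grasp point.
Start: joints at [-1.101, 0.689, -0.195, 1.565, 0.157, 0.902, -0.215], TCP at [0.264, 0.567, 0.258] pointing down, gripper open.
Joint ranges: [-3.01, 3.01], [-0.46, 2.08], [-1.47, 1.51], [0.13, 2.56], [-1, 4.14], [0.04, 2.09], [-2.66, 2.66]. Speed limits (rad/s): [2.57, 2.57, 3.14, 3.14, 3.14, 3.14, 3.14].

## Interface

Orientations are given as a unit quaternion [x, y, z, w].
In Python, from plant import r, cams, models gives the robot as it stands. The module is installed in compiled form; this text tells all that it offers.
- The arm moves only by the tool jog_arm, never from a script. Its arguments are lists of equal length, an entry for each row: "turn": the turn, a rotation vector about the tool's x, y, z in rad, a list of three; "translation": the shift along the tool's x, y, z in m, a list of three; "grip": the closure, from 0 (fully open) to 1 (shut). In form: {"turn": [[ax, ay, az], ...], "translation": [[tx, ty, tz], ...], "grip": [grip, ...]}. A call has 1 to 20 rows; each row is the pose to reach, as a shift and turn from the pose commanded when the call began, along the tool's axes at that moment; what a row does not reach only later rows make up. A row lasts 1/8 s, in which the tool goes at most 62.5 mm and 10.7 degrees, less where a joint would pass 70% of its speed; a pose out of reach is approached as far as the arm can. A call with a gripper value outside its range is refused whole. The fingers move at their own pace and stop on an object; "force" is the grip in N (left out, the last holds). Time passes only in rows, so rows that repeat a pose let the fingers close. It gives the time, the measured TCP pose, the force, the opening and the grip force at its end, in the units of the state.
- r.get_state(): the state, without advancing time (a new reading comes with each control period).
- cams.snapshot(name): name is "side" or "top" or "wrist"; returns the picture (400x640x3 uint8, red, green, blue); there is no depth.
- cams.camera_params(name): a dict with "fx", "fy", "cx", "cy" (pixels), "eye" and "orientation" of the camera in the world. Camera axes: x right, y up, looking along -z (the intrinsics and any distortion apply to the point x, -y, -z); pixel columns grow to the right and rows downward; lengths in m; the calibration is good to about 2 mm. A picture is of the moment at which its call begins: read the wrist's pose just before it. camera_params takes no time and is no camera call; for the wrist camera it gives the pose at the moment of the call.
- r.finish_job(): hands the job in; it is judged then, once.
Trained networks look in the newest picture that a camera, given by its name, has taken for a name from the list of things; names that differ only in an ending like _2 or _b are one class to them, and where a whole thing is asked for, a point or a joint stands for the part that bears it (a point fixed in the world has none). Each returns a list of dicts, best first, with "p" (0 to 1); they miss things now and then, are a little off and sometimes report something else, mostly with a low value. They report only what shows in the picture. A call takes as long as a camera call. They do not tell look-alikes from the thing itself.
- models.find_in(camera, name): "position" ([x, y, z] in m, in world coordinates, good to about 4 mm: the middle of the surface that is visible of it).
- models.masks_of(camera, name): "pixels" (400x640 bool, what is visible of it).
- models.place_of(camera, name): "position" ([x, y, z] in m, in world coordinates, good to about 4 mm: a listed point, or the origin of a listed thing).
The state is a dict: "clock": time; "q": joint angles; "qd": joint speeds; "joint_torque": joint torques, N m; "tool_pos": TCP position; "eef_rot": TCP orientation; "contact_force": force on the tool from outside, world axes, zero at the start; "moment": the same for the moment, N m; "opening": opening from 0.0 (shut) to 1.0 (fully open); "finger_force": force on a finger pad.
Only numpy, scipy, OpenCV 4.12 (cv2) and the standard library are available. Lean on these libraries where they do the work, as an engineer would, in place of code of your own. Each camera call takes 0.05 s, during which the arm holds its last target. There are 200 camera calls.

## Task

The black end cover only lies loosely in the hub of the flange bearing clamped on the steel plate, its lugs not yet in their notches, which are hidden under it. Set the matching fitting sleeve (the middle-sized of the three in the tray) over its dome and onto its rim, twist it under light pressure until the cover drops into its notches, then press squarely down until it snaps fully home, rim flat on the hub all round; touch the cover with nothing but that sleeve and never force it, the plastic cracks. Then stand the sleeve upright back in the tray, and leave everything else where it is.

Things in the scene. Friction and masses are not known exactly. Their poses are not given: they have to be found in the camera images.
- seat (a point): Centre of the hub's flat top face on the bearing housing; z up. The housing (grey cast iron, 117 mm square flange, round hub 88 mm across with a bare steel top ring and a 65 mm bore) is held by two strap clamps on a steel plate 230 x 204 x 20 mm fixed to the bench; this point is 62 mm above the bench. x runs through the clamps. Four notches, 90 deg apart and 13 mm wide, lie in the greased ring, turned at random, unseen.
- cover: The black plastic end cover: a flat round rim 76 mm across and 4 mm thick, on it a flat-topped dome 46 mm across and 12 mm high (top edge chamfered 3 mm), below a plug with a snap bead and four lugs 7 mm wide, 11 mm deep, 90 deg apart on its x and y axes. Its origin is the centre of the rim's underside, z up: home, it lies at the seat point; at the start, with the lugs on the hub's face, 11 mm above it.
- dome_top (a point): Centre of the dome's flat top, 16 mm above the cover's origin. A sleeve pressing on the rim with 5 to 12 N turns the cover by friction. Within about 75 deg either way the lugs meet the notches and the cover drops 4 mm by itself; it then turns no more. The snap then resists with 10 to 25 N, gives way 3 mm above the hub and pulls the cover home, hard against it. Out of the notches no push seats it. It cracks at 60 N.
- middle_center (a point): The middle of the three fitting sleeves, 0.28 to 0.45 kg, bare aluminium, 90 mm tall, the point being on its axis half-way up (45 mm above its lower end), z along the axis. It stands mouth down: a cup 74 mm across and 34 mm high, its mouth below 52 mm wide and 24 mm deep, and above the cup's flat shoulder a round stem of 30 mm diameter, 56 mm long, by which it is held.
- small_center (a point): The small sleeve, alike but its cup 48 mm across (mouth 32 mm): too small for the dome. Same point, height and stem.
- large_center (a point): The large sleeve, alike but its cup 96 mm across (mouth 80 mm): it would miss the cover's rim. Same point, height and stem.
- tray: The open grey plastic tray, 352 x 132 mm outside, walls 5 mm thick and 18 mm high, floor 5 mm thick, fixed to the bench. Its origin is the centre of its underside, x along its length. The three sleeves stand in it in a row, about 112 mm apart, in any order.
- setting_ring: Bystander: steel ring 52 mm across, 18 mm high, lying on the plate's corner.
- spanner: Bystander: a steel spanner 130 mm long lying flat on the plate beside the housing.
- v_block: Bystander: dark steel V-block 90 x 50 x 50 mm, at the back.
- caliper: Bystander: caliper 190 mm long lying at the back.
- grease_tin: Bystander: jar 68 mm across, 75 mm high, at the back.
There are look-alikes about, which are no part of the job. What is shaped like the part that bears middle_center but red is not meant.

How it is judged:
On the way:
1. the cover is pressed home under the middle sleeve: its rim within 1.8 mm of the hub face and level to 2 degrees, with the sleeve bearing on it (z of cover in the frame of seat below 0.0018 m and angle between the z axis of cover and the z axis of seat, either way round below 0.035 rad and horizontal distance between cover and seat below 0.004 m and contact force between sleeve_middle and cover above 1.5 N), for 0.2 s.
At the end, for the whole second after the job is handed in: The cover's rim lies within 1.8 mm of the hub's face, level with it to 0.035 rad and within 4 mm of its centre; the middle sleeve stands upright (0.06 rad) on the tray's floor, released and at rest; the other two sleeves still stand upright in the tray (z of cover in the frame of seat below 0.0018 m and angle between the z axis of cover and the z axis of seat, either way round below 0.035 rad and horizontal distance between cover and seat below 0.004 m and angle between each of middle_center, small_center, large_center's own z axis and vertical below 0.06 rad and x of middle_center in the frame of tray between -0.136 and 0.136 m and y of middle_center in the frame of tray between -0.03 and 0.03 m and z of each of middle_center, small_center, large_center in the frame of tray below 0.054 m and linear speed of each of sleeve_middle, cover below 0.02 m/s and angular speed of sleeve_middle below 0.2 rad/s); the robot touches nothing.
It fails at once if the sleeve is forced onto the cover with more than 60 N, which cracks it (contact force between sleeve_middle and cover above 60 N).
It fails at once if the cover is touched (over 1.5 N) by the robot itself or by a wrong sleeve (contact force between any of the fingers, the arm, sleeve_small, sleeve_large and cover above 1.5 N).
It fails at once if another sleeve is shifted by more than 25 mm (distance of any of small_center, large_center from where it was at the start of the episode above 0.025 m).
It fails at once if a bystander is shifted by more than 25 mm (distance of any of setting_ring, spanner, v_block, caliper, grease_tin from where it was at the start of the episode above 0.025 m).
It also fails if it takes over 70 s, if anything falls off the work surface, if the arm or the gripper's body presses on something with over 40 N, if the wrist force passes 120 N, or if a joint passes its speed limit or range.

## Working session

There is one attempt and no reset: what is moved stays moved. The work goes in short steps, Python scripts to look and compute and a tool call to move; the robot and the scene stay as the last step left them, time stands still between calls to the robot, and variables do not carry over. Pictures are saved under pics/ and viewed, at most 10 in all, crops included, and the job is handed in when it is done.

Besides the shell and the picture viewer there is one more tool, called as name(argument=value, ...) on one line, values as JSON. jog_arm: Moves the arm, as the interface text tells. Its arguments: {"type":"object","properties":{"turn":{"type":"array"},"translation":{"type":"array"},"grip":{"type":"array"},"force":{"type":"number"}},"required":["turn","translation","grip"]}

```bash
mkdir -p pics; cat > h.py <<'E'
import numpy as np, cv2
from scipy.spatial.transform import Rotation as R
from plant import r,cams,models
def save(cam,fn):
    im=cams.snapshot(cam); cv2.imwrite('pics/'+fn,im[:,:,::-1]); return im
def ray(cam,u,v,z,P=None):
    P=P or cams.camera_params(cam)
    d=np.array([(u-P['cx'])/P['fx'],-(v-P['cy'])/P['fy'],-1.])
    d=R.from_quat(P['orientation']).apply(d); e=np.array(P['eye'])
    return e+d*(z-e[2])/d[2]
E
python3 - <<'E'
from h import *
print(r.get_state()); print(cams.camera_params('top'),cams.camera_params('side'))
for c in ['top','side']:
    save(c,c+'0.png')
    for n in ['seat','dome_top','cover','middle_center','small_center','large_center','tray','setting_ring','spanner']:
        print(c,n,[(np.round(d['position'],4).tolist(),round(d['p'],2)) for d in models.place_of(c,n)][:3])
E
```

```text
{'clock': 0.0, 'q': array([-1.10122672,  0.68997974, -0.19456885,  1.56633797,  0.15731493,
        0.90249756, -0.21510208]), 'qd': array([ 0.00047848, -0.00161053,  0.00175385, -0.00248721, -0.00019724,
       -0.00076797, -0.0012897 ]), 'joint_torque': array([-2.45878928e-04, -5.27559292e+01, -1.26659866e+00, -1.53432387e+01,
       -5.25467203e-02,  6.54935764e-03,  1.53907226e-04]), 'tool_pos': array([0.26358533, 0.56604187, 0.25691566]), 'eef_rot': array([ 2.16099810e-01,  9.76370851e-01, -9.01519274e-04, -1.43406077e-04]), 'contact_force': array([-0.20699538,  0.70108805,  0.72602234]), 'moment': array([-0.02962922, -0.00438088,  0.00263483]), 'finger_force': 0.0, 'opening': 0.9988019875237879}
{'fx': 364.741499659091, 'fy': 364.741499659091, 'cx': 314.8121359912557, 'cy': 200.0197316210293, 'eye': array([0.43419372, 0.00311137, 0.82463978]), 'orientation': array([-0.06403412,  0.05721922,  0.71405778, -0.69480003])} {'fx': 407.1143542232825, 'fy': 407.1143542232825, 'cx': 323.83502370760135, 'cy': 199.77665545851275, 'eye': array([ 0.12750688, -0.72444282,  0.63418138]), 'ori
[... 534 characters left out ...]
([0.5256, -0.2246, -0.001], 0.44)]
top spanner [([0.4779, 0.1442, 0.0198], 0.66)]
side seat [([0.5107, 0.2185, 0.0624], 0.82), ([0.512, 0.2214, 0.0885], 0.65)]
side dome_top [([0.5151, 0.2232, 0.0872], 0.73)]
side cover [([0.5311, -0.1172, 0.0475], 0.72), ([0.5125, 0.2222, 0.0731], 0.54), ([0.5128, 0.2204, 0.0603], 0.48)]
side middle_center [([0.3851, -0.25, 0.0495], 0.98), ([0.5284, -0.2252, 0.0504], 0.76)]
side small_center [([0.5283, -0.3388, 0.0468], 0.63), ([0.5301, -0.2266, -0.0018], 0.59)]
side large_center [([0.531, -0.1197, 0.0497], 0.98)]
side tray [([0.529, -0.2253, -0.0013], 0.93)]
side setting_ring [([0.6114, 0.2442, 0.0254], 0.57)]
side spanner [([0.4786, 0.1442, 0.023], 0.68)]
```

View pics/top0.png

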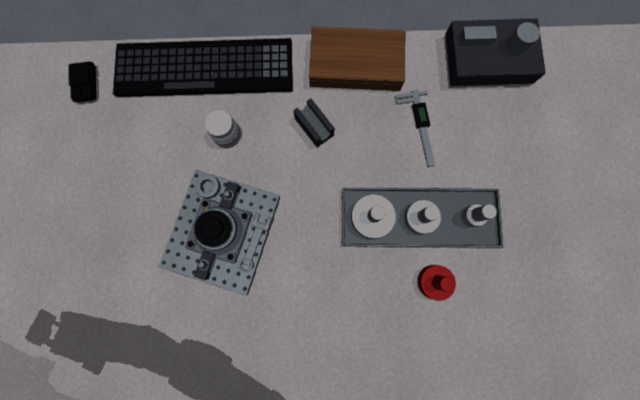

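View pics/side0.png

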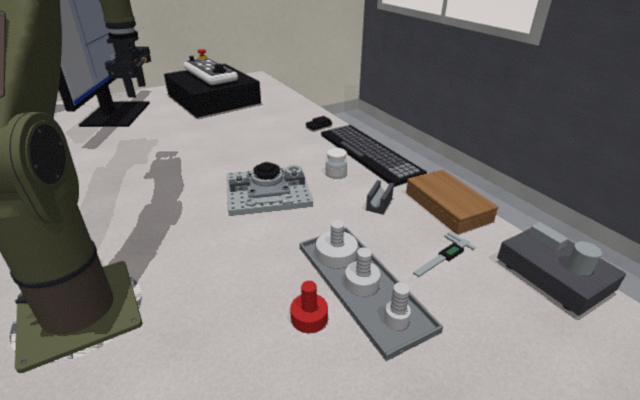

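The top view shows the cover at about px (214,229), and the tray holding large (375,215), middle (424,217) and small (480,213). The red look-alike is at (437,282). The side view agrees. First I'll move above the cover for a wrist look.

```bash
cat >> h.py <<'E'
def delta(pos,yaw):
    """tool-frame shift/turn to world pos, tool pointing down, tool y at world angle yaw (deg)"""
    s=r.get_state(); Rt=R.from_quat(s['eef_rot']); c,n=np.cos(np.radians(yaw)),np.sin(np.radians(yaw))
    y=np.array([c,n,0]);z=np.array([0,0,-1.]);x=np.cross(y,z)
    Rg=R.from_matrix(np.c_[x,y,z])
    print('shift',np.round(Rt.inv().apply(np.array(pos)-s['tool_pos']),4),'turn',np.round((Rt.inv()*Rg).as_rotvec(),4),'t',s['clock'])
E
python3 -c "
from h import *
delta([.47,.20,.28],25)"
```

```text
shift [-0.3417 -0.2453 -0.0223] turn [ 0.     -0.      0.6987] t 1.0
```

jog_arm(turn=[[0,0,0.2],[0,0,0.4],[0,0,0.6],[0,0,0.7],[0,0,0.7],[0,0,0.7],[0,0,0.7],[0,0,0.7],[0,0,0.7],[0,0,0.7],[0,0,0.7]], translation=[[-0.04,-0.03,-0.01],[-0.09,-0.06,-0.02],[-0.13,-0.1,-0.022],[-0.18,-0.13,-0.022],[-0.22,-0.16,-0.022],[-0.27,-0.19,-0.022],[-0.31,-0.22,-0.022],[-0.342,-0.245,-0.022],[-0.342,-0.245,-0.022],[-0.342,-0.245,-0.022],[-0.342,-0.245,-0.022]], grip=[0,0,0,0,0,0,0,0,0,0,0])

```text
clock: 2.38
tool_pos: [0.4698, 0.2017, 0.2797]
eef_rot: [0.537, 0.844, 0.0, -0.0]
contact_force: [0.3, -0.3, 0.5]
opening: 0.996
finger_force: 0.0
```

```bash
python3 - <<'E'
from h import *
s=r.get_state(); print(np.round(s['q'],2),np.round(s['tool_pos'],4)); P=cams.camera_params('wrist'); print(P)
save('wrist','w1.png')
for n in ['seat','dome_top','cover']:
    print(n,[(np.round(d['position'],4).tolist(),round(d['p'],2)) for d in models.place_of('wrist',n)][:3])
m=models.masks_of('wrist','cover')
for d in m[:2]:
    v,u=np.nonzero(d['pixels']); print(d['p'],u.min(),u.max(),v.min(),v.max())
E
```

```text
[-0.47  0.51 -0.04  1.88  0.03  0.75 -0.08] [0.4698 0.2017 0.2797]
{'fx': 321.10984163279477, 'fy': 321.10984163279477, 'cx': 319.7457888572232, 'cy': 197.38523305771062, 'eye': array([0.43447978, 0.27829054, 0.40680308]), 'orientation': array([-0.15681161, -0.03544723,  0.21466829,  0.96336449])}
seat []
dome_top [([0.5096, 0.2208, 0.0896], 0.91)]
cover [([0.5138, 0.2208, 0.0732], 0.75)]
0.59 326 399 137 207
```

View pics/w1.png

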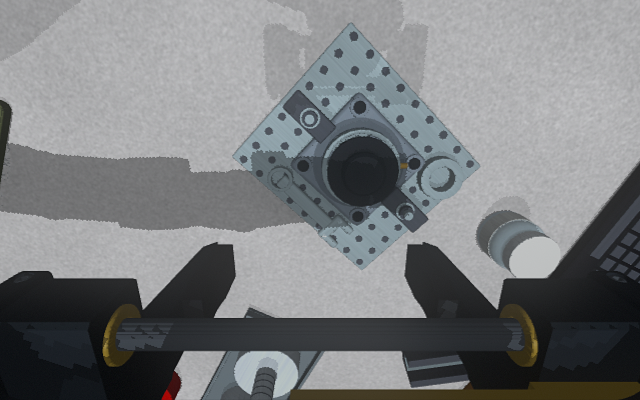

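The wrist view shows the cover rim as a black disc centred near (362,171), with the fingers at the bottom. I'll refine the centre by fitting the rim, and head to the tray.

```bash
python3 - <<'E'
from h import *
from scipy.optimize import least_squares
def proj(P,X):
    c=R.from_quat(P['orientation']).inv().apply(X-np.array(P['eye'])); return np.c_[P['cx']+P['fx']*c[:,0]/-c[:,2],P['cy']-P['fy']*c[:,1]/-c[:,2]]
for cam,fn,c0 in [('wrist','w1.png',(362,171)),('top','top0.png',(214,229))]:
    P=cams.camera_params(cam); g=cv2.imread('pics/'+fn,0); g=cv2.GaussianBlur(g,(3,3),0).astype(np.float32)
    th=np.linspace(0,2*np.pi,180,endpoint=False)
    # radial dark->bright max-gradient edge near the predicted circle
    cen=ray(cam,*c0,.077,P)[:2]
    for it in range(5):
        rs=np.linspace(.032,.044,49); 
        pr=np.array([[*(cen+q*np.array([np.cos(t),np.sin(t)])),.077] for t in th for q in rs])
        uv=proj(P,pr).astype(np.float32).reshape(len(th),len(rs),2)
        val=cv2.remap(g,uv[...,0],uv[...,1],cv2.INTER_LINEAR)
        gr=np.gradient(val,axis=1); k=gr.argmax(1); ok=gr.max(1)>np.median(gr.max(1))*.5
        rad=rs[k]; A=np.c_[np.cos(th),np.sin(th),np.ones_like(th)]
        f=least_squares(lambda p:(A@p-rad)[ok],[0,0,.038],loss='soft_l1',f_scale=.0005).x
        cen=cen+f[:2]
    print(cam,np.round(cen,4),round(f[2],4),ok.sum(),np.std((A@f-rad)[ok]))
delta([.50,-.20,.25],0)
E
```

```text
wrist [0.5107 0.222 ] 0.038 160 0.0013440691579670778
top [0.5114 0.2204] 0.0383 180 0.001027170550815294
shift [-0.3759 -0.1423  0.0296] turn [-1.000e-04 -2.000e-04  4.363e-01] t 2.625
```

jog_arm(turn=[[0,0,0.15],[0,0,0.3],[0,0,0.436],[0,0,0.436],[0,0,0.436],[0,0,0.436],[0,0,0.436],[0,0,0.436],[0,0,0.436],[0,0,0.436],[0,0,0.436],[0,0,0.436]], translation=[[-0.05,-0.02,0],[-0.1,-0.045,0],[-0.15,-0.065,0],[-0.2,-0.085,0],[-0.25,-0.105,0.01],[-0.3,-0.125,0.015],[-0.35,-0.145,0.02],[-0.4,-0.155,0.02],[-0.45,-0.161,0.02],[-0.475,-0.166,0.02],[-0.475,-0.166,0.02],[-0.475,-0.166,0.02]], grip=[0,0,0,0,0,0,0,0,0,0,0,0])

```text
clock: 4.12
tool_pos: [0.52, -0.2987, 0.2594]
eef_rot: [0.707, 0.707, 0.0, -0.001]
contact_force: [-0.3, 0.9, 0.7]
opening: 0.999
finger_force: 0.0
```

```bash
python3 - <<'E'
from h import *
s=r.get_state(); print(np.round(s['q'],2),np.round(s['tool_pos'],4)); P=cams.camera_params('wrist'); print(P)
save('wrist','w2.png')
for n in ['small_center','middle_center','large_center']:
    print(n,[(np.round(d['position'],4).tolist(),round(d['p'],2)) for d in models.place_of('wrist',n)][:3])
delta([.5285,-.225,.2],0)
E
```

```text
[ 0.42  0.65  0.04  1.65 -0.04  0.84  0.48] [ 0.52   -0.2987  0.2594]
{'fx': 321.10984163279477, 'fy': 321.10984163279477, 'cx': 319.7457888572232, 'cy': 197.38523305771062, 'eye': array([ 0.5199433 , -0.21444072,  0.38656585]), 'orientation': array([-1.60214100e-01, -1.09841715e-04,  7.50910851e-04,  9.87081996e-01])}
small_center [([0.5266, -0.343, 0.0488], 0.97)]
middle_center [([0.5324, -0.2266, 0.0554], 0.95), ([0.3861, -0.2496, 0.0465], 0.75)]
large_center []
shift [0.074  0.0084 0.0599] turn [-0.0001 -0.0008  0.0011] t 4.325
```

View pics/w2.png

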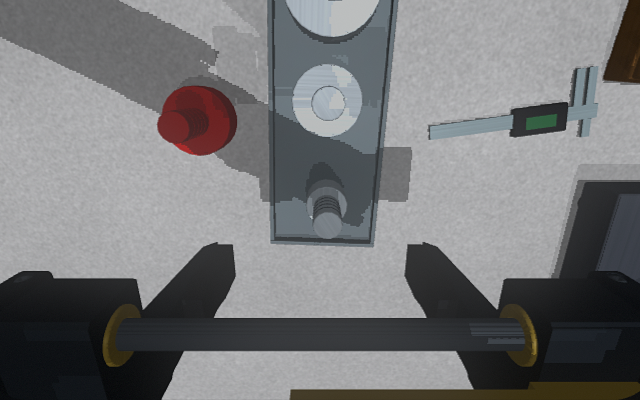

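The wrist view shows the middle sleeve with its stem top near (328,103) and cup near (327,100), 69 px across, which matches 74 mm. The small one is at (327,215).

```bash
python3 - <<'E'
from h import *
P={k:v for k,v in cams.camera_params('wrist').items()}
g=cv2.imread('pics/w2.png'); 
print('stemtop',ray('wrist',328,103,.095,P)[:2],'cup',ray('wrist',327.5,100.5,.039,P)[:2])
T=cams.camera_params('top')
# cup centre from mask in both
for c in ['wrist','top']:
    for d in models.masks_of(c,'middle_center')[:2]:
        v,u=np.nonzero(d['pixels']); print(c,d['p'],u.min(),u.max(),v.min(),v.max(), ray(c,(u.min()+u.max())/2,(v.min()+v.max())/2,.039)[:2])
G=cv2.medianBlur(cv2.cvtColor(g,cv2.COLOR_BGR2GRAY),3)[55:150,280:375]
print(cv2.HoughCircles(G,cv2.HOUGH_GRADIENT,1,3,param1=100,param2=15,minRadius=13,maxRadius=38)[0][:6]+[280,55,0])
E
```

```text
stemtop [ 0.52743375 -0.22540166] cup [ 0.52830806 -0.22497615]
wrist 0.95 157 235 86 154 [ 0.38953644 -0.2453047 ]
wrist 0.63 292 361 63 136 [ 0.52729594 -0.22436249]
top 0.87 417 454 266 300 [ 0.38695063 -0.23923743]
top 0.72 404 441 200 234 [ 0.52668467 -0.22275679]
[[327.5        100.5         36.09999847]
 [327.5         97.5         34.09999847]
 [324.5        100.5         36.29999924]
 [325.5         92.5         28.60000038]
 [328.5        106.5         29.70000076]
 [324.5         96.5         31.89999962]]
```

jog_arm(turn=[[0,0,0],[0,0,0],[0,0,0],[0,0,0],[0,0,0],[0,0,0],[0,0,0],[0,0,0],[0,0,0],[0,0,0],[0,0,0],[0,0,0],[0,0,0],[0,0,0],[0,0,0]], translation=[[0.04,0.008,0.02],[0.0735,0.008,0.05],[0.0735,0.008,0.09],[0.0735,0.008,0.12],[0.0735,0.008,0.15],[0.0735,0.008,0.17],[0.0735,0.008,0.188],[0.0735,0.008,0.188],[0.0735,0.008,0.188],[0.0735,0.008,0.188],[0.0735,0.008,0.188],[0.0735,0.008,0.188],[0.0735,0.008,0.188],[0.0735,0.008,0.188],[0.0735,0.008,0.188]], grip=[0,0,0,0,0,0,0,0,1,1,1,1,1,1,1], force=55)

```text
clock: 6.3
tool_pos: [0.5278, -0.227, 0.0717]
eef_rot: [0.708, 0.707, -0.0, -0.0]
contact_force: [-1.9, -0.5, 0.7]
opening: 0.329
finger_force: 55.0
```

jog_arm(turn=[[0,0,0],[0,0,0],[0,0,0],[0,0,0],[0,0,0],[0,0,0],[0,0,0],[0,0,0],[0,0,0],[0,0,0],[0,0,0],[0,0,0],[0,0,0],[0,0,0],[0,0,0],[0,0,0],[0,0,0],[0,0,0]], translation=[[0,0,-0.02],[0,0,-0.06],[0,0,-0.1],[0,0,-0.14],[0.02,0,-0.16],[0.06,0,-0.16],[0.1,-0.005,-0.16],[0.15,-0.01,-0.16],[0.2,-0.015,-0.16],[0.25,-0.017,-0.16],[0.3,-0.017,-0.16],[0.35,-0.017,-0.16],[0.39,-0.017,-0.16],[0.42,-0.017,-0.16],[0.435,-0.017,-0.16],[0.445,-0.017,-0.16],[0.448,-0.017,-0.16],[0.448,-0.017,-0.16]], grip=[1,1,1,1,1,1,1,1,1,1,1,1,1,1,1,1,1,1], force=55)

```text
clock: 8.55
tool_pos: [0.5118, 0.2198, 0.2317]
eef_rot: [0.708, 0.706, -0.0, 0.0]
contact_force: [-0.3, -0.2, -3.8]
opening: 0.326
finger_force: 55.0
```

```bash
python3 - <<'E'
from h import *
s=r.get_state(); print(np.round(s['q'],2),np.round(s['tool_pos'],4),s['contact_force'],s['opening'])
T=R.from_quat(s['eef_rot']); print(T.as_matrix().round(3))
A=save('side','s3.png');B=save('wrist','w3.png');C=save('top','t3.png')
for c in ['top','side','wrist']:
  for n in ['middle_center','dome_top','cover','large_center']:
    print(c,n,[(np.round(d['position'],4).tolist(),round(d['p'],2)) for d in models.place_of(c,n)][:3])
cv2.imwrite('pics/c3.png',np.vstack([cv2.resize(A[80:260,180:400],None,fx=2,fy=2)[:300],B[100:400,100:540]])[:,:,::-1])
E
```

```text
[-0.57  0.64  0.14  1.81 -0.13  0.7  -0.37] [0.5118 0.2198 0.2317] [-0.28353784 -0.15449425 -3.79524864] 0.32555120781379066
[[ 0.002  1.    -0.   ]
 [ 1.    -0.002 -0.001]
 [-0.001 -0.    -1.   ]]
top middle_center [([0.5103, 0.2218, 0.213], 0.96), ([0.3877, -0.2523, 0.0455], 0.96)]
top dome_top [([0.5114, 0.2209, 0.0849], 0.58)]
top cover [([0.5112, 0.2187, 0.067], 0.77)]
top large_center [([0.529, -0.1203, 0.0515], 0.6)]
side middle_center [([0.3866, -0.2491, 0.0472], 0.92), ([0.5135, 0.2229, 0.2081], 0.66)]
side dome_top [([0.511, 0.2207, 0.088], 0.82), ([0.6096, 0.2449, 0.0226], 0.63)]
side cover [([0.5092, 0.2188, 0.0736], 0.94), ([0.7383, 0.2141, 0.0032], 0.19)]
side large_center [([0.5307, -0.119, 0.0488], 0.59)]
wrist middle_center [([0.517, 0.223, 0.2149], 0.82), ([0.7381, 0.2152, -0.0], 0.18)]
wrist dome_top []
wrist cover [([0.5118, 0.2244, 0.0701], 0.97)]
wrist large_center []
```

View pics/c3.png

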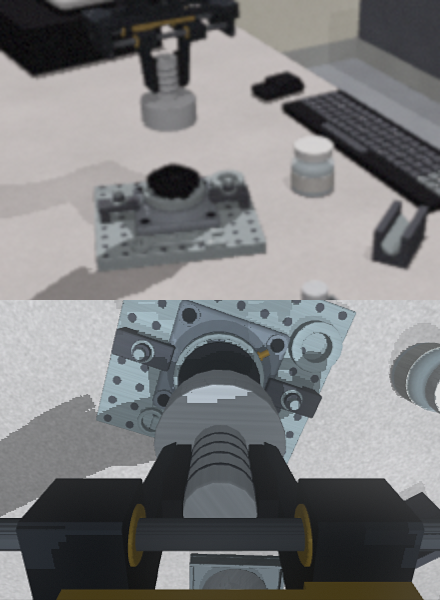

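The side crop shows the sleeve hanging upright over the housing, and the wrist crop shows it centred over the cover. The sleeve axis is about 2 mm +y of the TCP, so it's within about 1 mm of the cover. Lowering it over the dome, stopping above the rim.

jog_arm(turn=[[0,0,0],[0,0,0],[0,0,0],[0,0,0],[0,0,0],[0,0,0],[0,0,0],[0,0,0],[0,0,0],[0,0,0],[0,0,0]], translation=[[-0.0005,-0.001,0.03],[-0.0005,-0.001,0.06],[-0.0005,-0.001,0.072],[-0.0005,-0.001,0.072],[-0.0005,-0.001,0.074],[-0.0005,-0.001,0.076],[-0.0005,-0.001,0.078],[-0.0005,-0.001,0.08],[-0.0005,-0.001,0.082],[-0.0005,-0.001,0.083],[-0.0005,-0.001,0.083]], grip=[1,1,1,1,1,1,1,1,1,1,1])

```text
clock: 10.68
tool_pos: [0.5105, 0.2204, 0.1486]
eef_rot: [0.707, 0.707, -0.0, -0.0]
contact_force: [-0.8, 0.3, -4.0]
opening: 0.332
finger_force: 55.0
```

jog_arm(turn=[[0,0,0],[0,0,0],[0,0,0],[0,0,0],[0,0,0],[0,0,0]], translation=[[0,0,0.001],[0,0,0.002],[0,0,0.003],[0,0,0.0035],[0,0,0.004],[0,0,0.004]], grip=[1,1,1,1,1,1])

```text
clock: 11.42
tool_pos: [0.5106, 0.2205, 0.1447]
eef_rot: [0.707, 0.707, 0.0, -0.0]
contact_force: [-0.5, -0.6, -3.4]
opening: 0.332
finger_force: 55.0
```

jog_arm(turn=[[0,0,0],[0,0,0],[0,0,0],[0,0,0]], translation=[[0,0,0.0005],[0,0,0.001],[0,0,0.001],[0,0,0.001]], grip=[1,1,1,1])

```text
clock: 11.92
tool_pos: [0.5106, 0.2204, 0.1437]
eef_rot: [0.707, 0.707, 0.0, -0.0]
contact_force: [-0.3, -0.4, -3.6]
opening: 0.328
finger_force: 55.0
```

jog_arm(turn=[[0,0,0],[0,0,0],[0,0,0],[0,0,0]], translation=[[0,0,0.0005],[0,0,0.001],[0,0,0.001],[0,0,0.001]], grip=[1,1,1,1])

```text
clock: 12.42
tool_pos: [0.5107, 0.2205, 0.1436]
eef_rot: [0.707, 0.707, 0.0, 0.0]
contact_force: [-1.8, -0.7, 5.4]
opening: 0.331
finger_force: 55.0
```

The sleeve is on the rim with about 9 N of press. Twisting.

jog_arm(turn=[[0,0,-0.07],[0,0,-0.14],[0,0,-0.21],[0,0,-0.28],[0,0,-0.35],[0,0,-0.35]], translation=[[0,0.0001,0],[0,0.0002,0],[0,0.0003,0],[0.0001,0.0004,0],[0.0001,0.0005,0],[0.0001,0.0005,0]], grip=[1,1,1,1,1,1])

```text
clock: 13.18
tool_pos: [0.512, 0.2206, 0.1436]
eef_rot: [0.574, 0.819, 0.001, 0.001]
contact_force: [-0.3, -0.9, 5.8]
opening: 0.329
finger_force: 55.0
```

jog_arm(turn=[[0,0,-0.07],[0,0,-0.14],[0,0,-0.21],[0,0,-0.28],[0,0,-0.35],[0,0,-0.35]], translation=[[0,0.0001,0],[0,0.0002,0],[0,0.0003,0],[0.0001,0.0004,0],[0.0001,0.0005,0],[0.0001,0.0005,0]], grip=[1,1,1,1,1,1])

```text
clock: 13.92
tool_pos: [0.5112, 0.2206, 0.1422]
eef_rot: [0.423, 0.906, -0.0, -0.0]
contact_force: [0.8, -0.2, -4.1]
opening: 0.332
finger_force: 55.0
```

The force vanished at about 40° of twist, so the cover has dropped. I'll go down to the rim and check the drop height.

jog_arm(turn=[[0,0,0],[0,0,0],[0,0,0],[0,0,0],[0,0,0],[0,0,0]], translation=[[0,0,0.001],[0,0,0.002],[0,0,0.0025],[0,0,0.003],[0,0,0.003],[0,0,0.003]], grip=[1,1,1,1,1,1])

```text
clock: 14.68
tool_pos: [0.5116, 0.2209, 0.1398]
eef_rot: [0.422, 0.906, 0.0, 0.0]
contact_force: [0.3, -0.5, -3.5]
opening: 0.327
finger_force: 55.0
```

jog_arm(turn=[[0,0,0],[0,0,0],[0,0,0],[0,0,0],[0,0,0],[0,0,0]], translation=[[0,0,0.0005],[0,0,0.001],[0,0,0.0015],[0,0,0.002],[0,0,0.002],[0,0,0.002]], grip=[1,1,1,1,1,1])

```text
clock: 15.42
tool_pos: [0.5118, 0.2209, 0.1386]
eef_rot: [0.422, 0.906, 0.0, 0.0]
contact_force: [-2.0, -0.2, 5.3]
opening: 0.325
finger_force: 55.0
```

Contact is at about 0.1395, 4 mm lower as expected, with 9 N on the snap and the cover moving. Continuing.

jog_arm(turn=[[0,0,0],[0,0,0],[0,0,0],[0,0,0],[0,0,0],[0,0,0],[0,0,0]], translation=[[0,0,0.0005],[0,0,0.001],[0,0,0.0015],[0,0,0.002],[0,0,0.0025],[0,0,0.0025],[0,0,0.0025]], grip=[1,1,1,1,1,1,1])

```text
clock: 16.3
tool_pos: [0.5121, 0.2211, 0.1366]
eef_rot: [0.422, 0.907, 0.001, 0.001]
contact_force: [-2.2, -0.5, 9.7]
opening: 0.322
finger_force: 55.0
```

jog_arm(turn=[[0,0,0],[0,0,0],[0,0,0],[0,0,0],[0,0,0],[0,0,0],[0,0,0]], translation=[[0,0,0.0005],[0,0,0.001],[0,0,0.0015],[0,0,0.002],[0,0,0.0025],[0,0,0.0025],[0,0,0.0025]], grip=[1,1,1,1,1,1,1])

```text
clock: 17.18
tool_pos: [0.5113, 0.2207, 0.1327]
eef_rot: [0.422, 0.906, -0.0, -0.0]
contact_force: [-1.9, -0.7, -2.1]
opening: 0.327
finger_force: 55.0
```

It snapped at the expected height. Pressing lightly on the seated cover.

jog_arm(turn=[[0,0,0],[0,0,0],[0,0,0],[0,0,0],[0,0,0],[0,0,0]], translation=[[0,0,0.0005],[0,0,0.001],[0,0,0.0015],[0,0,0.0015],[0,0,0.0015],[0,0,0.0015]], grip=[1,1,1,1,1,1])

```text
clock: 17.92
tool_pos: [0.5113, 0.2207, 0.1326]
eef_rot: [0.422, 0.906, 0.0, 0.0]
contact_force: [-4.0, -1.7, 11.8]
opening: 0.33
finger_force: 55.0
```

jog_arm(turn=[[0,0,0],[0,0,0],[0,0,0],[0,0,0],[0,0,0],[0,0,0],[0,0,0.15],[0,0,0.3],[0,0,0.45],[0,0,0.6],[0,0,0.7],[0,0,0.7]], translation=[[0,0,-0.003],[0,0,-0.01],[0,0,-0.025],[0,0,-0.05],[0,0,-0.08],[0,0,-0.1],[0,0,-0.1],[0,0,-0.1],[0,0,-0.1],[0,0,-0.1],[0,0,-0.1],[0,0,-0.1]], grip=[1,1,1,1,1,1,1,1,1,1,1,1])

```text
clock: 19.42
tool_pos: [0.5115, 0.2211, 0.2318]
eef_rot: [0.707, 0.707, 0.0, 0.0]
contact_force: [0.2, 0.5, -2.9]
opening: 0.331
finger_force: 55.0
```

```bash
python3 - <<'E'
from h import *
A=save('side','s4.png')
for n in ['cover','dome_top','middle_center']: print(n,[(np.round(d['position'],4).tolist(),round(d['p'],2)) for d in models.place_of('side',n)][:3])
cv2.imwrite('pics/c4.png',cv2.resize(A[80:230,200:340],None,fx=4,fy=4)[:,:,::-1])
print(np.round(r.get_state()['q'],2))
delta([.528,-.227,.23],0)
E
```

```text
cover [([0.5118, 0.221, 0.0619], 0.85)]
dome_top [([0.511, 0.2252, 0.0825], 0.84)]
middle_center [([0.3885, -0.2493, 0.0433], 0.95), ([0.5163, 0.2211, 0.2068], 0.8)]
[-0.55  0.64  0.11  1.81 -0.1   0.7  -0.39]
shift [-0.4478  0.0164  0.0013] turn [ 0.0001 -0.0004  0.0002] t 19.625
```

View pics/c4.png

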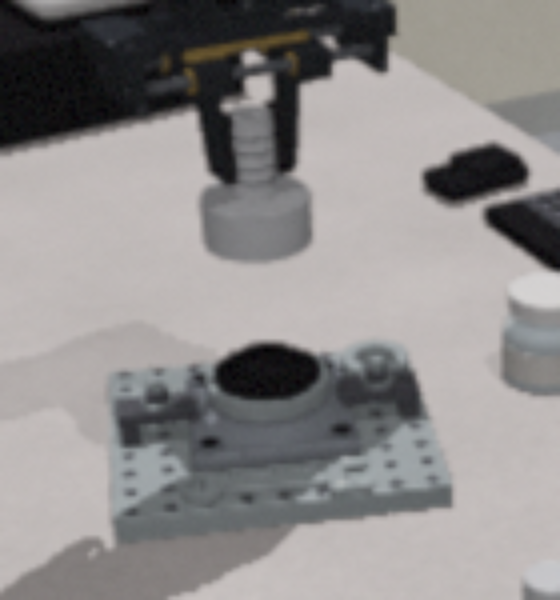

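The crop shows the cover flat on the hub, measured at z 0.062, and the sleeve hanging clear above it. Returning to the tray.

jog_arm(turn=[[0,0,0],[0,0,0],[0,0,0],[0,0,0],[0,0,0],[0,0,0],[0,0,0],[0,0,0],[0,0,0],[0,0,0],[0,0,0],[0,0,0],[0,0,0],[0,0,0],[0,0,0],[0,0,0],[0,0,0],[0,0,0],[0,0,0],[0,0,0]], translation=[[-0.03,0,0],[-0.08,0,0],[-0.13,0.005,0],[-0.18,0.01,0],[-0.23,0.015,0],[-0.28,0.0165,0],[-0.33,0.0165,0],[-0.38,0.0165,0],[-0.42,0.0165,0],[-0.44,0.0165,0],[-0.448,0.0165,0],[-0.448,0.0165,0],[-0.448,0.0165,0.03],[-0.448,0.0165,0.07],[-0.448,0.0165,0.1],[-0.448,0.0165,0.13],[-0.448,0.0165,0.145],[-0.448,0.0165,0.155],[-0.448,0.0165,0.157],[-0.448,0.0165,0.157]], grip=[1,1,1,1,1,1,1,1,1,1,1,1,1,1,1,1,1,1,1,1])

```text
clock: 22.12
tool_pos: [0.5281, -0.2273, 0.0749]
eef_rot: [0.707, 0.707, 0.0, 0.001]
contact_force: [-0.1, -0.3, -3.0]
opening: 0.327
finger_force: 55.0
```

jog_arm(turn=[[0,0,0],[0,0,0],[0,0,0],[0,0,0],[0,0,0],[0,0,0]], translation=[[0,0,0.001],[0,0,0.002],[0,0,0.003],[0,0,0.0035],[0,0,0.0035],[0,0,0.0035]], grip=[1,1,1,1,1,1])

```text
clock: 22.88
tool_pos: [0.5278, -0.2273, 0.0717]
eef_rot: [0.708, 0.707, 0.0, 0.0]
contact_force: [-1.4, 0.7, 6.1]
opening: 0.325
finger_force: 55.0
```

jog_arm(turn=[[0,0,0],[0,0,0],[0,0,0],[0,0,0],[0,0,0],[0,0,0],[0,0,0],[0,0,0],[0,0,0],[0,0,0],[0,0,0],[0,0,0],[0,0,0],[0,0,0],[0,0,0]], translation=[[0,0,-0.0005],[0,0,-0.0005],[0,0,-0.0005],[0,0,-0.0005],[0,0,-0.0005],[0,0,-0.0005],[0,0,-0.01],[0,0,-0.03],[0,0,-0.06],[0,0,-0.1],[0,0,-0.14],[-0.04,0,-0.17],[-0.08,0,-0.18],[-0.08,0,-0.18],[-0.08,0,-0.18]], grip=[0.5,0.3,0,0,0,0,0,0,0,0,0,0,0,0,0])

```text
clock: 24.75
tool_pos: [0.5273, -0.3062, 0.2507]
eef_rot: [0.707, 0.707, 0.0, -0.001]
contact_force: [0.2, -0.1, -0.2]
opening: 1.001
finger_force: 0.0
```

```bash
python3 - <<'E'
from h import *
A=save('side','s5.png');B=save('wrist','w5.png')
for c in ['side','wrist']:
  for n in ['cover','middle_center','small_center','large_center','tray']: print(c,n,[(np.round(d['position'],4).tolist(),round(d['p'],2)) for d in models.place_of(c,n)][:3])
cv2.imwrite('pics/c5.png',np.vstack([A[120:400],B[:300]])[:,:,::-1])
s=r.get_state();print(s['contact_force'],s['opening'],s['clock'])
E
```

```text
side cover [([0.5112, 0.2172, 0.0621], 0.83), ([0.4781, 0.1449, 0.0233], 0.59)]
side middle_center []
side small_center [([0.5271, -0.3387, 0.0469], 0.93)]
side large_center [([0.5318, -0.1197, 0.0486], 0.65)]
side tray [([0.5293, -0.2269, -0.0001], 0.86)]
wrist cover []
wrist middle_center [([0.3892, -0.2505, 0.047], 0.9), ([0.5314, -0.2283, 0.0516], 0.75)]
wrist small_center [([0.5276, -0.3413, 0.0493], 0.74)]
wrist large_center []
wrist tray []
[-0.7334267  -0.26390325  0.11633248] 1.0066383900834945 25.35
```

View pics/c5.png

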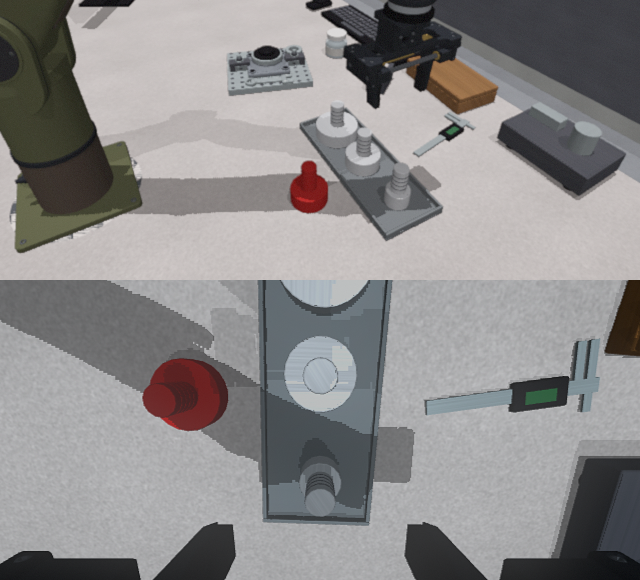

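All three sleeves stand upright in the tray, with the middle one at (320,375) in the crop. The cover is flat in the hub and the gripper is clear.

```bash
python3 -c "
from plant import r
print(r.finish_job())"
```

```text
the job is handed in; nothing more can be done
None
```

The cover snapped home flat on the hub, the middle sleeve is back upright in the tray, and the job was handed in at about 25 s of the 70 s allowed; the hand-in returned no verdict.

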